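Scrape the broken shards off the digester deck into the waste tray

TASK

Broken ceramic shards lie on the black deck of the digester: take the scraper by its slanted handle and, with its blade flat and pressed lightly on the deck, scrape all four shards off the end of the deck where the yellow waste tray stands (it may be at either end; none may go into the blue tray of clean vials at the other). Do not touch the shards with the fingers, do not lean hard on the deck or knock the steel exhaust duct above it, and leave the glassware, bottles and other things about alone. Then stand the scraper back on the middle of its black mat, blade down, and let go.

Things in the scene. Friction and masses are not known exactly. Their poses are not given: they have to be found in the camera images.
- digester: Low fixed appliance, white housing with a flat black deck on top, 136 (x) by 360 (y) mm, deck 70 mm above the table. Origin: centre of its underside; z up, y along the deck, the -x side faces the robot (with some yaw). Both short ends (y = -180 and +180 mm) are open: what is pushed over an end drops into the tray standing there.
- deck (a point): Centre of the deck's flat top, axes as the digester's. Along both long sides of the deck runs a steel lip 8 mm wide and 10 mm high; the lane between the lips is 120 mm wide (x = -60 to +60 mm).
- duct: Steel exhaust duct over the deck, fixed to the digester (same origin and axes): a box x = -16 to 44, y = -185 to 185, z = 275 to 320 mm (205 above the deck), on two 18 mm posts behind the deck (x = 86 to 104, y = +-165 mm). It leaves no room for an upright gripper over the deck: come in under it from the robot's side, the tool tilted about 28 degrees.
- duct_edge (a point): Middle of the duct's lower edge on the robot's side.
- waste_tray: Yellow open plastic tray with a few old shards in it, fixed, 150 (x) by 130 (y) by 45 mm high, walls 4 mm. Origin: centre of its underside, on the table; same yaw as the digester. It stands against the digester's +y or -y end, 235 mm from its centre, tucked under the deck's end by 10 mm.
- clean_tray: Blue tray of the same size with six capped glass vials, fixed, at the digester's other end. Origin: centre of its underside.
- shard0: One of four broken pieces of white ceramic with a brown patch, about 26 x 20 mm and 8 mm thick, 11 g, lying flat and loose somewhere on the deck, within 110 mm of its middle in y and 45 mm in x. Origin: centre of its underside.
- shard1: One of four broken pieces of white ceramic with a brown patch, about 24 x 22 mm and 8 mm thick, 11 g, lying flat and loose somewhere on the deck, within 110 mm of its middle in y and 45 mm in x. Origin: centre of its underside.
- shard2: One of four broken pieces of white ceramic with a brown patch, about 28 x 18 mm and 8 mm thick, 11 g, lying flat and loose somewhere on the deck, within 110 mm of its middle in y and 45 mm in x. Origin: centre of its underside.
- shard3: One of four broken pieces of white ceramic with a brown patch, about 22 x 20 mm and 8 mm thick, 11 g, lying flat and loose somewhere on the deck, within 110 mm of its middle in y and 45 mm in x. Origin: centre of its underside.
- scraper: Green block (the blade) 108 (x) by 30 (y) by 24 mm high, flat underside, with an orange handle of section 22 by 18 mm (18 in y), raked 28 degrees from vertical towards its -x (the robot's side). The handle's axis starts at x = 20, z = 22 mm and is 66 mm long. Origin: centre of the underside. About 160 g. With its x along the digester's x it fits between the lips, 6 mm free each side.
- grip (a point): Point on the handle's axis to grip, 43 mm up the handle: x = -0.2 mm, z = 60.0 mm in the scraper's frame. The two faces to pinch look to the scraper's +y and -y and are 18 mm apart; the fingers point along the handle, that is 28 degrees from straight down, tips towards the scraper's +x.
- mat: Black rubber mat, fixed, 124 by 100 mm and 4 mm thick, on which the scraper stands at the start. Origin: centre of its underside, on the table.
- beaker: Bystander: clear glass beaker, 68 mm across, 90 high. Loose; origin: at its middle underneath.
- reagent: Bystander: amber bottle, 60 mm across, 110 high. Loose; origin: at its middle underneath.
- crucible: Bystander: small white ceramic bowl, 44 mm across, 28 high. Loose; origin: at its middle underneath.
- stopper: Bystander: black rubber stopper, 28 mm across, 24 high. Loose; origin: at its middle underneath.
- jar: Bystander: white jar, 56 mm across, 70 high. Loose; origin: at its middle underneath.
- spatula: Bystander: metal spatula with a wooden handle, about 200 mm long, lying flat. Loose; origin: on the table under its length.
There are look-alikes about, which are no part of the job. There is more than one size of the scraper; the job needs the smallest.

How it is judged:
On the way, in this order (a step that is already met when the one before it is completed fails the run):
1. the scraper is held and lifted off its mat by at least 25 mm (z of scraper in the frame of mat above 0.029 m and contact force between the fingers and scraper above 1 N), for 0.2 s.
2. the blade, held, is drawn along the deck while pressed on it with more than 2 N (contact force between scraper and digester above 2 N and contact force between the fingers and scraper above 1 N and linear speed of scraper above 0.015 m/s and z of scraper in the frame of deck below 0.005 m and angle between scraper's own z axis and vertical below 0.12 rad), for 0.3 s.
3. all four shards lie in the yellow waste tray (x of shard0 in the frame of waste_tray between -0.075 and 0.075 m and y of shard0 in the frame of waste_tray between -0.065 and 0.065 m and z of shard0 in the frame of waste_tray between -0.005 and 0.042 m and x of shard1 in the frame of waste_tray between -0.075 and 0.075 m and y of shard1 in the frame of waste_tray between -0.065 and 0.065 m and z of shard1 in the frame of waste_tray between -0.005 and 0.042 m and x of shard2 in the frame of waste_tray between -0.075 and 0.075 m and y of shard2 in the frame of waste_tray between -0.065 and 0.065 m and z of shard2 in the frame of waste_tray between -0.005 and 0.042 m and x of shard3 in the frame of waste_tray between -0.075 and 0.075 m and y of shard3 in the frame of waste_tray between -0.065 and 0.065 m and z of shard3 in the frame of waste_tray between -0.005 and 0.042 m), for 0.2 s.
At the end, for the whole second after the job is handed in: All four shards lie within the yellow waste tray's outline and below its rim, and the scraper stands blade down on its mat (its centre within 40 mm of the mat's centre, upright within 0.1 rad), released and at rest (all of step 3 and horizontal distance between scraper and mat below 0.04 m and z of scraper in the frame of mat between 0.001 and 0.009 m and angle between scraper's own z axis and vertical below 0.1 rad and linear speed of scraper below 0.02 m/s and contact force between the fingers and scraper below 0.1 N); the robot touches nothing.
It fails at once if a shard falls into the blue clean tray ((x of shard0 in the frame of clean_tray between -0.075 and 0.075 m and y of shard0 in the frame of clean_tray between -0.065 and 0.065 m and z of shard0 in the frame of clean_tray between -0.005 and 0.042 m) or (x of shard1 in the frame of clean_tray between -0.075 and 0.075 m and y of shard1 in the frame of clean_tray between -0.065 and 0.065 m and z of shard1 in the frame of clean_tray between -0.005 and 0.042 m) or (x of shard2 in the frame of clean_tray between -0.075 and 0.075 m and y of shard2 in the frame of clean_tray between -0.065 and 0.065 m and z of shard2 in the frame of clean_tray between -0.005 and 0.042 m) or (x of shard3 in the frame of clean_tray between -0.075 and 0.075 m and y of shard3 in the frame of clean_tray between -0.065 and 0.065 m and z of shard3 in the frame of clean_tray between -0.005 and 0.042 m)).
It fails at once if the fingers touch a shard (over 0.5 N) (contact force between the fingers and shard0 above 0.5 N or contact force between the fingers and shard1 above 0.5 N or contact force between the fingers and shard2 above 0.5 N or contact force between the fingers and shard3 above 0.5 N).
It fails at once if the scraper is leaned on the digester with more than 80 N (contact force between scraper and digester above 80 N).
It fails at once if the duct is knocked with more than 5 N (contact force between any of the arm, the fingers, scraper and duct above 5 N).
It fails at once if a bystander is moved by more than 20 mm (distance of any of beaker, reagent, crucible, stopper, jar, spatula from where it was at the start of the episode above 0.02 m).
It also fails if it takes over 72 s, if anything falls off the work surface, if the arm or the gripper's body presses on something with over 40 N, if the wrist force passes 120 N, or if a joint passes its speed limit or range.

ROBOT

A 6-joint arm with a two-finger parallel gripper is mounted at the origin on the work surface. World frame = base frame: x ahead of the robot, y to its left, z up, the work surface at z = 0. Lengths are in m, angles in rad, forces in N, time in s.
With the tool pointing down it reaches from about 0.275 to 0.975 m from the base axis. Payload 8.4 kg.
Tool frame: the origin (TCP) lies midway between the tips of the shut fingers; the grasp point (between the pads) lies 19 mm behind it; z points along the fingers, y is the line along which they close (so a half turn about z gives the same grasp; the last joint's range is limited). The gripper opens to 92 mm and grips with 3 to 60 N. Pads are 20 mm wide; open, the fingers measure 128 mm over their backs; the gripper's body (75 mm by 189 mm) begins 69 mm behind the grasp point.
Start: joints at [1.165, 0.353, 1.633, -0, 1.155, -0.002], TCP at [0.246, 0.575, 0.215] pointing down, gripper open.
Joint ranges: [-2.63, 2.63], [-0.92, 2.1], [0.06, 2.66], [-1.3, 4.44], [0, 2.69], [-3.02, 3.02]. Speed limits (rad/s): [2.22, 2.22, 2.79, 3.14, 3.14, 3.14].

INTERFACE

Orientations are given as a unit quaternion [x, y, z, w].
In Python, from bench import observe, camera, hand_in, trace gives the robot as it stands. The module is installed in compiled form; this text tells all that it offers.
- The arm moves only by the shell command python3 -m jog 'ROWS'. ROWS is JSON, a list of rows, each a list of 5 numbers: the shift along the tool's x, y, z in m, then the turn about the tool's z in degrees, then the finger opening in m, from 0 to 0.0919. A call has 1 to 12 rows; each row shifts and turns the commanded pose from where the row before left it, along the tool's axes as they then stand; what a row does not reach is not made up. A row lasts 1/12 s, in which the tool goes at most 41.7 mm and 7.16 degrees, less where a joint would pass 70% of its speed; a pose out of reach is approached as far as the arm can. A call is refused whole if a number of a shift passes 0.0417 or a number of a turn 7.16, either way. A call with a gripper value outside its range is refused whole. The fingers move at their own pace and stop on an object; the grip force is fixed at half the most. Time passes only in rows, so rows that do not move let the fingers close. It gives the time, the measured TCP pose, the force, the opening and the grip force at its end, in the units of the state.
- observe(): the state, without advancing time (a new reading comes with each control period).
- camera(name): name is "scene" or "top" or "wrist"; returns a dict with "image" (384x512x3 uint8, red, green, blue), "range_z" (384x512 float32, m along the optical axis (not along the pixel's ray), 0 where there is no reading), "K" (3x3 intrinsics, pixels), "R" (3x3) and "t" (3): a world point X has camera coordinates R X + t; the wrist camera has in their place "mount" (4x4, takes a point from camera to tool coordinates, whose origin is the TCP and whose axes are the flange's). Camera axes: x right, y down, z forward; pixel columns grow to the right and rows downward; lengths in m; the calibration is good to about 2 mm. A picture is of the moment at which its call begins: read the wrist's pose just before it.
- hand_in(): hands the job in; it is judged then, once.
Trained networks look in the newest picture that a camera, given by its name, has taken for a name from the list of things; names that differ only in an ending like _2 or _b are one class to them, and where a whole thing is asked for, a point or a joint stands for the part that bears it (a point fixed in the world has none). Each returns a list of dicts, best first, with "confidence" (0 to 1); they miss things now and then, are a little off and sometimes report something else, mostly with a low value. They report only what shows in the picture. A call takes as long as a camera call. They do not tell look-alikes from the thing itself.
- trace(camera, label): "region" (384x512 bool, what is visible of it) and "rect" ([centre column, centre row, width, height] in pixels, round what is visible of it).
The state is a dict: "time": time; "joints": joint angles; "qvel": joint speeds; "effort": joint torques, N m; "eef_pos": TCP position; "orientation": TCP orientation; "ft_force": force on the tool from outside, world axes, zero at the start; "ft_torque": the same for the moment, N m; "opening": opening from 0.0 (shut) to 1.0 (fully open); "finger_force": force on a finger pad.
Only numpy, scipy, OpenCV 4.12 (cv2) and the standard library are available. Lean on these libraries where they do the work, as an engineer would, in place of code of your own. Each camera call takes 0.05 s, during which the arm holds its last target. There are 200 camera calls.

## Working session

There is one attempt and no reset: what is moved stays moved. The work goes in short steps, Python scripts to look and compute and a shell command to move; the robot and the scene stay as the last step left them, time stands still between calls to the robot, and variables do not carry over. Pictures are saved under pics/ and viewed, at most 10 in all, crops included, and the job is handed in when it is done.

```bash
mkdir -p pics
cat > h.py <<'E'
import numpy as np, cv2
from bench import observe, camera, trace
def cloud(c):
    z=c["range_z"]; v,u=np.mgrid[:384,:512]; K=c["K"]
    P=np.stack([(u-K[0,2])/K[0,0]*z,(v-K[1,2])/K[1,1]*z,z],-1)
    return (P-c["t"])@c["R"]   # R^T (P-t)
def save(c,n,s=1): cv2.imwrite(f"pics/{n}.png",cv2.resize(c["image"][:,:,::-1],None,fx=s,fy=s,interpolation=cv2.INTER_CUBIC))
E
python3 - <<'E'
from h import *
s=observe(); print(s["time"],s["eef_pos"],s["orientation"],s["opening"])
for n in ("scene","top"):
    c=camera(n); save(c,n+"0",1.5); W=cloud(c); np.savez(n+"0.npz",W=W,**c)
    for l in ("digester","duct","waste_tray","clean_tray","shard0","scraper","mat","beaker","reagent","jar","crucible","stopper","spatula"):
        for d in trace(n,l)[:6]:
            if d["confidence"]<.3: continue
            p=W[d["region"]&(c["range_z"]>0)]
            print(n,l,round(d["confidence"],2),np.round(d["rect"]).astype(int),np.round(np.median(p,0),3),np.round(p.min(0),3),np.round(p.max(0),3))
E
```

```text
0.0 [0.24538157 0.57428205 0.21386679] [ 2.00539371e-01  9.79685405e-01 -6.69994527e-04 -1.36941813e-04] 1.0026123244870366
scene digester 0.55 [303 208  71 128] [ 0.674 -0.041  0.079] [ 0.583 -0.172 -0.746] [1.376 1.829 0.326]
scene duct 0.79 [315 209  56 132] [ 0.688 -0.077  0.317] [ 0.635 -0.172 -0.006] [0.942 0.705 0.326]
scene waste_tray 0.66 [281 200  28  23] [0.664 0.308 0.015] [ 0.6    0.182 -0.003] [0.742 0.325 0.083]
scene waste_tray 0.3 [307 284  45  38] [ 0.647 -0.213  0.026] [ 0.568 -0.289 -0.005] [ 0.739 -0.147  0.054]
scene clean_tray 0.84 [305 287  48  45] [ 0.647 -0.212  0.025] [ 0.568 -0.289 -0.006] [ 0.742 -0.128  0.054]
scene scraper 0.81 [233 152  19  31] [0.488 0.61  0.036] [ 0.437  0.544 -0.003] [0.551 0.748 0.126]
scene scraper 0.71 [242 172  24  14] [0.521 0.446 0.029] [0.468 0.428 0.003] [0.573 0.477 0.092]
scene scraper 0.68 [201 176  31  33] [0.32  0.43  0.034] [ 0.245  0.377 -0.001] [0.391 0.534 0.125]
scene mat 0.51 [242 179  27  19] [0.495 0.426 0.005] [ 0.453  0.399 -0.003] [0.578 0.501 0.034]
scene beaker 0.83 [276 344  22  34] [ 0.509 -0.418  0.058] 
[... 2207 characters left out ...]
 crucible 0.55 [269 173   3  10] [0.629 0.031 0.079] [0.617 0.022 0.073] [0.64  0.04  0.083]
top crucible 0.52 [259 211   9  12] [0.494 0.077 0.017] [ 0.472  0.058 -0.002] [0.514 0.095 0.032]
top crucible 0.43 [274 145 136  81] [0.664 0.021 0.081] [ 0.583 -0.177 -0.008] [0.914 0.238 0.327]
top stopper 0.67 [154 205  16  31] [0.517 0.45  0.029] [ 0.468  0.437 -0.   ] [0.576 0.474 0.091]
top stopper 0.52 [292 211   6   7] [ 0.495 -0.051  0.024] [ 0.483 -0.06   0.016] [ 0.507 -0.041  0.033]
top stopper 0.51 [397 203  25  20] [ 0.51  -0.44   0.052] [ 0.475 -0.501 -0.003] [ 0.558 -0.393  0.096]
top spatula 0.91 [351 233  21  75] [ 0.481 -0.272  0.005] [ 0.273 -0.307 -0.005] [ 0.551 -0.241  0.028]
```

View pics/top0.png

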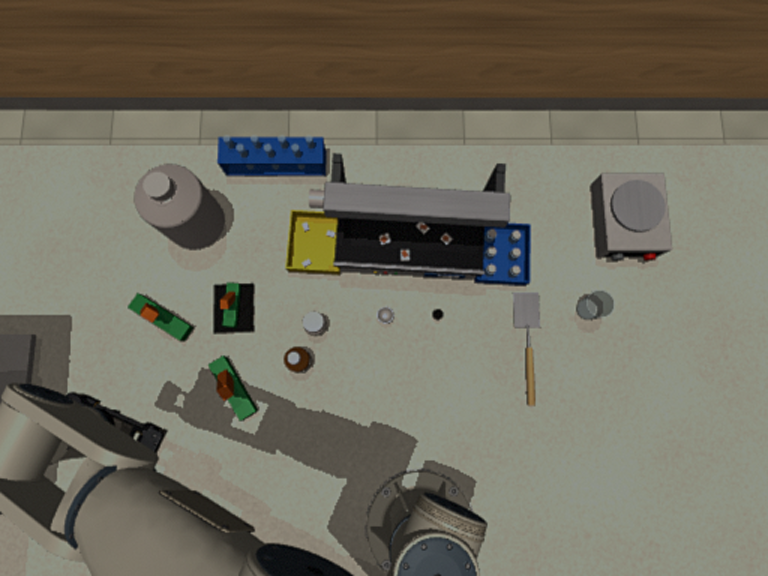

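Run:
```python
import numpy as np,cv2
d=np.load("top0.npz"); im=d["image"]
cv2.imwrite("pics/crop0.png",cv2.resize(im[170:285,75:240,::-1],None,fx=4.5,fy=4.5,interpolation=cv2.INTER_CUBIC))
W=d["W"]
# smallest scraper: blade top points
hsv=cv2.cvtColor(im,cv2.COLOR_RGB2HSV)
g=(hsv[...,0]>35)&(hsv[...,0]<90)&(hsv[...,1]>80)
for nm,(u0,u1,v0,v1) in dict(A=(145,172,185,225)).items():
    m=np.zeros(g.shape,bool); m[v0:v1,u0:u1]=1
    p=W[m&g&(W[...,2]>.02)&(W[...,2]<.036)][:,:2].astype(np.float32)
    print(nm,len(p),cv2.minAreaRect(p))
    o=W[m&(W[...,2]>.04)]; print("handle n",len(o),"top", o[o[:,2]>.075].mean(0) if (o[:,2]>.075).any() else None)
    k=W[m&(W[...,2]<.012)&(hsv[...,2]<60)][:,:2].astype(np.float32); print("mat",len(k),cv2.minAreaRect(k))
# digester lips & deck (by height)
m=(W[...,2]>.06)&(W[...,2]<.09)&(W[...,0]>.57)&(W[...,0]<.8)&(abs(W[...,1])<.26)
r=cv2.minAreaRect(W[m][:,:2].astype(np.float32)); print("dig",r)
m=(W[...,2]>.30)&(W[...,2]<.34)&(W[...,0]>.57)&(W[...,0]<.95)&(abs(W[...,1])<.3)
print("duct",cv2.minAreaRect(W[m][:,:2].astype(np.float32)), np.median(W[m][:,2]))
```

```text
A 189 ((0.5207514762878418, 0.4548431634902954), (0.03172039985656738, 0.10620509088039398), 86.26690673828125)
handle n 74 top [0.50442131 0.4372865  0.14329286]
mat 481 ((0.5163611769676208, 0.4506336748600006), (0.12031392008066177, 0.08768948167562485), 2.2032713890075684)
dig ((0.6554745435714722, 0.01878167688846588), (0.3597289025783539, 0.12475472688674927), 86.17678833007812)
duct ((0.7064971923828125, 0.030739158391952515), (0.3982110917568207, 0.12168911844491959), 86.05303955078125) 0.3192241057278464
```

View pics/crop0.png

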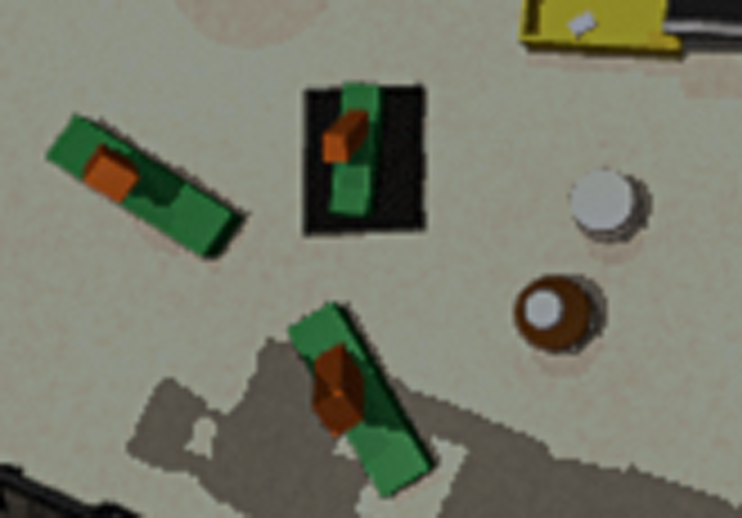

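Candidates for the scraper, in top0 pixels:
- (160,316): lies on the bare table and is larger.
- (232,387): lies on the bare table and is larger.
- (232,305): stands on the black mat and measures 106 mm long.

The one on the mat fits, being the smallest at about 108 × 30 mm, and the crop confirms it. The yellow tray is at the +y end, at (313,242), and the four shards are at (384,239), (405,255), (423,228) and (446,238).

Rows only turn the tool about its own z, so I'll check first how the tool tilt behaves.

```bash
python3 -m jog '[[0,0,-0.03,0,0.0919],[0,0,-0.03,0,0.0919]]'
python3 - <<'E'
from h import *
from scipy.spatial.transform import Rotation as R
s=observe(); print(s); print(R.from_quat(s["orientation"]).as_matrix().round(3))
d=np.load("top0.npz"); W=d["W"]
# lip of robot's side
m=(W[...,2]>.076)&(W[...,2]<.086)&(W[...,0]>.56)&(W[...,0]<.62)&(abs(W[...,1])<.25)
print("lip",cv2.minAreaRect(W[m][:,:2].astype(np.float32)),m.sum())
E
```

```text
time: 1.57
eef_pos: [0.2451, 0.5735, 0.2735]
orientation: [0.201, 0.98, -0.002, -0.0]
ft_force: [0.4, -0.2, -0.8]
opening: 0.996
finger_force: 0.0
{'time': 1.5667, 'joints': array([ 1.16456635e+00,  3.05242691e-01,  1.56778582e+00,  1.61710360e-05,
        1.27287432e+00, -2.41443947e-03]), 'qvel': array([ 9.09365827e-04, -2.97320153e-01, -4.60191702e-01,  4.46580348e-04,
        7.01780621e-01, -2.50595933e-03]), 'effort': array([ 3.94456729e-03, -5.38443553e+01, -3.10228586e+01,  6.62225392e-02,
       -1.04297116e+00, -4.35895723e-03]), 'eef_pos': array([0.24505632, 0.57350142, 0.27346656]), 'orientation': array([ 2.00540582e-01,  9.79683025e-01, -2.10868929e-03, -4.44837858e-04]), 'ft_force': array([ 0.37482254, -0.21856068, -0.82328358]), 'ft_torque': array([ 0.04137717, -0.04729958, -0.03676076]), 'finger_force': 0.0, 'opening': 0.9964138556615479}
[[-0.92   0.393 -0.002]
 [ 0.393  0.92  -0.004]
 [ 0.    -0.004 -1.   ]]
lip ((0.604800820350647, 0.022096753120422363), (0.3586095869541168, 0.027286065742373466), 86.95861053466797) 239
```

```bash
cat > st.py <<'E'
from h import *
from scipy.spatial.transform import Rotation as R
s=observe(); M=R.from_quat(s["orientation"]).as_matrix()
print(s["time"],s["eef_pos"].round(4),s["joints"].round(3),"z",M[:,2].round(3),"y",M[:,1].round(3),"tilt",np.degrees(np.arccos(-M[2,2])).round(2),s["ft_force"].round(1),round(s["opening"]*91.9,1),round(s["finger_force"],1))
E
python3 -m jog '[[0,0,-0.0417,0,0.0919],[0,0,-0.0417,0,0.0919],[0,0,-0.0417,0,0.0919],[0,0,-0.0417,0,0.0919],[0,0,-0.0417,0,0.0919],[0,0,-0.0417,0,0.0919],[0,0,-0.0417,0,0.0919],[0,0,-0.0417,0,0.0919],[0,0,-0.0417,0,0.0919],[0,0,-0.0417,0,0.0919],[0,0,-0.0417,0,0.0919],[0,0,-0.0417,0,0.0919]]'>/dev/null; python3 st.py
python3 -m jog '[[0,0,-0.0417,0,0.0919],[0,0,-0.0417,0,0.0919],[0,0,-0.0417,0,0.0919],[0,0,-0.0417,0,0.0919]]'>/dev/null; python3 st.py
```

```text
2.5667 [0.2455 0.5745 0.7632] [ 1.165e+00  4.260e-01  3.510e-01  0.000e+00  2.360e+00 -2.000e-03] z [ 0.002  0.004 -1.   ] y [0.393 0.92  0.004] tilt 0.23 [0.7 1.5 2.2] 91.7 0.0
2.9 [0.2283 0.5344 0.8325] [ 1.164e+00  4.790e-01  6.200e-02  0.000e+00  2.560e+00 -2.000e-03] z [ 0.016  0.037 -0.999] y [0.393 0.919 0.04 ] tilt 2.29 [ 0.1 -0.8  0.9] 91.9 0.0
```

```bash
python3 -m jog '[[0,0,-0.0417,0,0.0919],[0,0,-0.0417,0,0.0919],[0,0,-0.0417,0,0.0919],[0,0,-0.0417,0,0.0919]]'>/dev/null; python3 st.py
python3 -m jog '[[0,0.0417,0,0,0.0919],[0,0.0417,0,0,0.0919],[0,0.0417,0,0,0.0919],[0,0.0417,0,0,0.0919]]'>/dev/null; python3 st.py
python3 -m jog '[[0,0,0.0417,0,0.0919],[0,0,0.0417,0,0.0919],[0,0,0.0417,0,0.0919],[0,0,0.0417,0,0.0919]]'>/dev/null; python3 st.py
```

```text
3.2333 [0.1992 0.4661 0.8912] [ 1.164e+00  3.710e-01  5.900e-02  1.000e-03  2.596e+00 -3.000e-03] z [ 0.045  0.106 -0.993] y [0.39  0.913 0.115] tilt 6.62 [-0.1 -0.2  0.3] 91.8 0.0
3.5667 [0.2478 0.5798 0.8349] [ 1.164e+00  4.850e-01  6.000e-02  1.000e-03  2.430e+00 -2.000e-03] z [ 0.065  0.153 -0.986] y [0.387 0.907 0.167] tilt 9.59 [-0.3 -0.4  0.5] 91.8 0.0
3.9 [0.2569 0.6013 0.7168] [ 1.164  0.27   0.704  0.     1.998 -0.002] z [ 0.066  0.155 -0.986] y [0.387 0.906 0.169] tilt 9.73 [0.8 1.2 0.9] 91.9 0.0
```

```bash
cat > to.py <<'E'
import sys
from h import *
from scipy.spatial.transform import Rotation as R
s=observe(); M=R.from_quat(s["orientation"]).as_matrix(); d=np.array([float(a) for a in sys.argv[1:4]])
if "abs" in sys.argv: d=d-s["eef_pos"]
t=M.T@d; n=int(np.ceil(abs(t).max()/.04)); print("tool",t.round(4),"n",n,"row",(t/n).round(4))
E
python3 -m jog '[[0,0,0,-6.5,0.0919],[0,0,0,-6.5,0.0919],[0,0,0,-6.4,0.0919]]'>/dev/null; python3 st.py; python3 to.py .56 -.26 .72 abs
```

```text
4.15 [0.2567 0.6009 0.7157] [ 1.164  0.273  0.702  0.     2.004 -0.346] z [ 0.064  0.15  -0.987] y [0.055 0.987 0.153] tilt 9.37 [-0.5  0.6  1.5] 91.8 0.0
tool [-0.3573 -0.8322 -0.1138] n 21 row [-0.017  -0.0396 -0.0054]
```

```bash
python3 -m jog '[[-0.017,-0.0396,-0.0054,0,0.0919],[-0.017,-0.0396,-0.0054,0,0.0919],[-0.017,-0.0396,-0.0054,0,0.0919],[-0.017,-0.0396,-0.0054,0,0.0919],[-0.017,-0.0396,-0.0054,0,0.0919],[-0.017,-0.0396,-0.0054,0,0.0919],[-0.017,-0.0396,-0.0054,0,0.0919],[-0.017,-0.0396,-0.0054,0,0.0919],[-0.017,-0.0396,-0.0054,0,0.0919],[-0.017,-0.0396,-0.0054,0,0.0919]]'>/dev/null; python3 st.py
python3 -m jog '[[-0.017,-0.0396,-0.0054,0,0.0919],[-0.017,-0.0396,-0.0054,0,0.0919],[-0.017,-0.0396,-0.0054,0,0.0919],[-0.017,-0.0396,-0.0054,0,0.0919],[-0.017,-0.0396,-0.0054,0,0.0919],[-0.017,-0.0396,-0.0054,0,0.0919],[-0.017,-0.0396,-0.0054,0,0.0919],[-0.017,-0.0396,-0.0054,0,0.0919],[-0.017,-0.0396,-0.0054,0,0.0919],[-0.017,-0.0396,-0.0054,0,0.0919],[-0.017,-0.0396,-0.0054,0,0.0919]]'>/dev/null; python3 st.py; python3 to.py .28 -.13 .0
```

```text
4.9833 [0.393  0.2057 0.7181] [ 0.384 -0.09   1.102  0.13   2.007 -1.06 ] z [ 0.066  0.153 -0.986] y [0.059 0.986 0.157] tilt 9.59 [0.5 0.3 0.1] 92.0 0.0
5.9 [ 0.5431 -0.2275  0.7187] [-0.5    0.268  0.702  0.202  2.178 -1.89 ] z [ 0.066  0.152 -0.986] y [0.06  0.986 0.156] tilt 9.55 [1.3 0.6 1. ] 91.8 0.0
tool [-0.2879 -0.1113 -0.0014] n 8 row [-0.036  -0.0139 -0.0002]
```

```bash
python3 -m jog '[[-0.038,-0.0145,0,0,0.0919],[-0.038,-0.0145,0,0,0.0919],[-0.038,-0.0145,0,0,0.0919],[-0.038,-0.0145,0,0,0.0919],[-0.038,-0.0145,0,0,0.0919],[-0.038,-0.0145,0,0,0.0919],[-0.038,-0.0145,0,0,0.0919],[-0.038,-0.0145,0,0,0.0919],[-0.038,-0.0145,0,0,0.0919],[-0.038,-0.0145,0,0,0.0919]]'>/dev/null; python3 st.py
```

```text
6.7333 [ 0.7913 -0.3345  0.6191] [-0.478  0.797  0.059  0.223  2.165 -1.837] z [ 0.179  0.114 -0.977] y [0.064 0.99  0.127] tilt 12.23 [0.2 0.2 0.3] 91.7 0.0
```

```bash
python3 -m jog '[[-0.038,-0.0145,-0.02,0,0.0919],[-0.038,-0.0145,-0.02,0,0.0919],[-0.038,-0.0145,-0.02,0,0.0919],[-0.038,-0.0145,-0.02,0,0.0919],[-0.038,-0.0145,-0.02,0,0.0919],[-0.038,-0.0145,-0.02,0,0.0919],[-0.038,-0.0145,-0.02,0,0.0919],[-0.038,-0.0145,-0.02,0,0.0919]]'>/dev/null; python3 st.py
```

```text
7.4 [ 0.8379 -0.3835  0.655 ] [-0.514  0.777  0.059  0.233  1.965 -1.863] z [ 0.381  0.03  -0.924] y [0.082 0.994 0.066] tilt 22.47 [ 0.6  0.6 -0.7] 91.7 0.0
```

```bash
python3 -m jog '[[-0.034,-0.025,-0.02,0,0.0919],[-0.034,-0.025,-0.02,0,0.0919],[-0.034,-0.025,-0.02,0,0.0919],[-0.034,-0.025,-0.02,0,0.0919]]'>/dev/null; python3 st.py
```

```text
7.7333 [ 0.8325 -0.4393  0.6844] [-0.581  0.759  0.059  0.261  1.883 -1.909] z [ 0.472 -0.016 -0.881] y [0.098 0.995 0.034] tilt 28.19 [ 0.2 -1.  -0.5] 91.8 0.0
```

```bash
python3 to.py -.25 -.31 0;
python3 -m jog '[[0.0236,-0.0331,0.0155,0,0.0919],[0.0236,-0.0331,0.0155,0,0.0919],[0.0236,-0.0331,0.0155,0,0.0919],[0.0236,-0.0331,0.0155,0,0.0919],[0.0236,-0.0331,0.0155,0,0.0919],[0.0236,-0.0331,0.0155,0,0.0919],[0.0236,-0.0331,0.0155,0,0.0919],[0.0236,-0.0331,0.0155,0,0.0919]]'>/dev/null; python3 st.py;python3 to.py .04 -.08 0.04
```

```text
tool [ 0.1873 -0.3328 -0.1129] n 9 row [ 0.0208 -0.037  -0.0125]
8.4 [ 0.7066 -0.6713  0.4891] [-0.893  0.693  0.608  0.366  1.508 -2.319] z [ 0.471 -0.017 -0.882] y [0.098 0.995 0.034] tilt 28.15 [ 1.  -0.3  0.5] 91.9 0.0
tool [-0.0621 -0.0743 -0.0151] n 2 row [-0.031  -0.0372 -0.0075]
```

```bash
python3 -m jog '[[-0.015,-0.0372,-0.03,0,0.0919],[-0.015,-0.0372,-0.03,0,0.0919],[-0.015,-0.0372,-0.03,0,0.0919],[-0.015,-0.0372,-0.03,0,0.0919]]'>/dev/null; python3 st.py;python3 to.py .5 .5 0
```

```text
8.7333 [ 0.6842 -0.7468  0.5526] [-0.968  0.92   0.057  0.408  1.81  -2.256] z [ 0.489 -0.03  -0.872] y [0.106 0.994 0.025] tilt 29.31 [-13.4  14.1   9. ] 91.7 0.0
tool [-0.3806  0.5502  0.2291] n 14 row [-0.0272  0.0393  0.0164]
```

```bash
python3 -m jog '[[0,0,0,-2.9,0.0919],[0,0,0,0,0.0919]]'>/dev/null; python3 st.py;python3 to.py .42 .458 .40 abs
```

```text
8.9 [ 0.6827 -0.7488  0.5543] [-0.97   0.917  0.06   0.406  1.806 -2.31 ] z [ 0.49  -0.035 -0.871] y [ 0.063  0.998 -0.005] tilt 29.42 [0.2 0.4 0.8] 91.6 0.0
tool [ 0.3679  1.1885 -0.0371] n 30 row [ 0.0123  0.0396 -0.0012]
```

```bash
J='x'; python3 -m jog '[[0.0123,0.0396,-0.0012,0,0.0919],[0.0123,0.0396,-0.0012,0,0.0919],[0.0123,0.0396,-0.0012,0,0.0919],[0.0123,0.0396,-0.0012,0,0.0919],[0.0123,0.0396,-0.0012,0,0.0919],[0.0123,0.0396,-0.0012,0,0.0919],[0.0123,0.0396,-0.0012,0,0.0919],[0.0123,0.0396,-0.0012,0,0.0919],[0.0123,0.0396,-0.0012,0,0.0919],[0.0123,0.0396,-0.0012,0,0.0919]]' >/dev/null
python3 -m jog '[[0.0123,0.0396,-0.0012,0,0.0919],[0.0123,0.0396,-0.0012,0,0.0919],[0.0123,0.0396,-0.0012,0,0.0919],[0.0123,0.0396,-0.0012,0,0.0919],[0.0123,0.0396,-0.0012,0,0.0919],[0.0123,0.0396,-0.0012,0,0.0919],[0.0123,0.0396,-0.0012,0,0.0919],[0.0123,0.0396,-0.0012,0,0.0919],[0.0123,0.0396,-0.0012,0,0.0919],[0.0123,0.0396,-0.0012,0,0.0919]]' >/dev/null
python3 -m jog '[[0.0123,0.0396,-0.0012,0,0.0919],[0.0123,0.0396,-0.0012,0,0.0919],[0.0123,0.0396,-0.0012,0,0.0919],[0.0123,0.0396,-0.0012,0,0.0919],[0.0123,0.0396,-0.0012,0,0.0919],[0.0123,0.0396,-0.0012,0,0.0919],[0.0123,0.0396,-0.0012,0,0.0919],[0.0123,0.0396,-0.0012,0,0.0919],[0.0123,0.0396,-0.0012,0,0.0919],[0.0123,0.0396,-0.0012,0,0.0919]]' >/dev/null
python3 st.py;python3 to.py .45 .458 .19 abs
```

```text
11.4 [0.4356 0.408  0.4141] [ 1.015  0.023  1.706 -0.488  1.193 -0.361] z [ 0.494 -0.03  -0.869] y [0.062 0.998 0.001] tilt 29.69 [ 0.7 -1.1  0.7] 92.1 0.0
tool [0.1013 0.0506 0.2003] n 6 row [0.0169 0.0084 0.0334]
```

```bash
python3 -m jog '[[0.0169,0.0084,0.0334,0,0.0919],[0.0169,0.0084,0.0334,0,0.0919],[0.0169,0.0084,0.0334,0,0.0919],[0.0169,0.0084,0.0334,0,0.0919],[0.0169,0.0084,0.0334,0,0.0919],[0.0169,0.0084,0.0334,0,0.0919],[0,0,0,0,0.0919],[0,0,0,0,0.0919]]' >/dev/null
python3 st.py
python3 - <<'E'
from h import *
from scipy.spatial.transform import Rotation as R
s=observe(); c=camera("wrist"); save(c,"w1",1.5)
M=R.from_quat(s["orientation"]).as_matrix(); z=c["range_z"]; v,u=np.mgrid[:384,:512]; K=c["K"]
P=np.stack([(u-K[0,2])/K[0,0]*z,(v-K[1,2])/K[1,1]*z,z],-1)
T=P@c["mount"][:3,:3].T+c["mount"][:3,3]; W=T@M.T+s["eef_pos"]
h=cv2.cvtColor(c["image"],cv2.COLOR_RGB2HSV); ok=z>0
near=ok&(abs(W[...,0]-.52)<.075)&(abs(W[...,1]-.453)<.065)
g=near&(h[...,0]>35)&(h[...,0]<90)&(h[...,1]>80)&(W[...,2]>.022)&(W[...,2]<.034)
o=near&((h[...,0]<18)&(h[...,1]>120))&(W[...,2]>.04)
print("green",g.sum(),cv2.minAreaRect(W[g][:,:2].astype(np.float32)),np.median(W[g][:,2]))
q=W[o]; print("orange",o.sum(),q.min(0),q.max(0))
for a in (.045,.055,.065,.075,.08):
    k=q[abs(q[:,2]-a)<.004]; 
    if len(k): print(a,len(k),k[:,:2].min(0).round(4),k[:,:2].max(0).round(4))
b=near&(h[...,2]<60)&(W[...,2]<.012); print("mat",b.sum(),cv2.minAreaRect(W[b][:,:2].astype(np.float32)))
E
```

```text
12.0667 [0.4502 0.4539 0.1877] [ 1.038  0.308  1.883 -0.65   0.817 -0.05 ] z [ 0.492 -0.035 -0.87 ] y [ 0.062  0.998 -0.005] tilt 29.53 [0.1 0.3 0.7] 92.0 0.0
green 1890 ((0.5205103754997253, 0.4543856978416443), (0.030005117878317833, 0.10764843970537186), 86.65877532958984) 0.028012973826556403
orange 662 [0.44502799 0.40685975 0.04078845] [0.52214479 0.49996381 0.21937349]
0.045 31 [0.5173 0.4459] [0.5213 0.4618]
0.055 33 [0.5114 0.4463] [0.516  0.4617]
0.065 41 [0.5066 0.4467] [0.5113 0.4625]
0.075 59 [0.5011 0.4463] [0.5054 0.4633]
0.08 245 [0.5011 0.4458] [0.5131 0.4633]
mat 6735 ((0.5149439573287964, 0.4526469111442566), (0.12307863682508469, 0.10024895519018173), 1.9525777101516724)
```

View pics/w1.png

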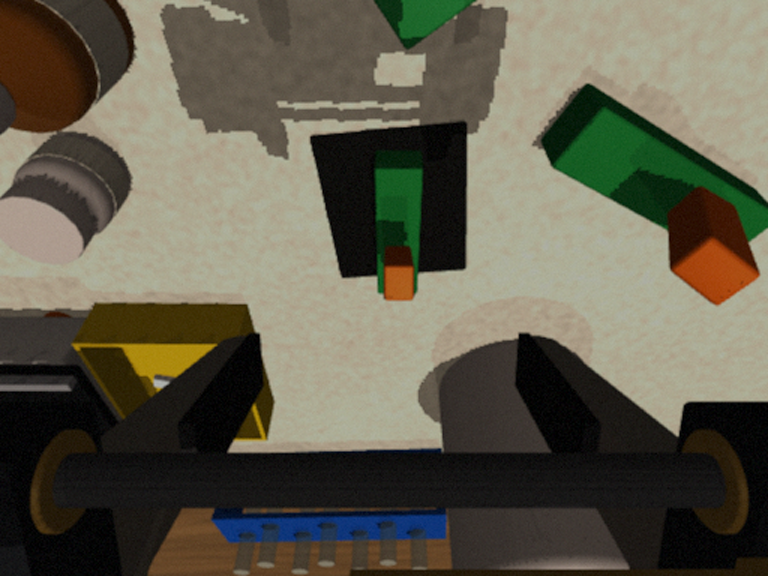

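The picture shows the small scraper on the mat with its handle at (398,275), midway between the open fingers. The blade measures 30 × 107.6 mm with its top at z = 0.028, which agrees with the sizes given. I'll go in along the handle.

```bash
python3 to.py .5296 .4537 .0475 abs
python3 -m jog '[[0,0.001,0.027,0,0.0919],[0,0.001,0.027,0,0.0919],[0,0.001,0.027,0,0.0919],[0,0.001,0.027,0,0.0919],[0,0.001,0.025,0,0.0919],[0,0,0.015,0,0.0919],[0,0,0.008,0,0.0919],[0,0,0,0,0.0919],[0,0,0,0,0.0919]]'>/dev/null;python3 st.py; python3 to.py .5296 .4537 .0475 abs
```

```text
tool [0.0021 0.0041 0.1626] n 5 row [0.0004 0.0008 0.0325]
12.8667 [0.5283 0.4546 0.0545] [ 0.923  0.557  1.862 -0.84   0.588  0.097] z [ 0.494 -0.032 -0.869] y [ 0.062  0.998 -0.002] tilt 29.67 [0.6 0.7 0.5] 91.5 0.0
tool [ 0.0023 -0.0008  0.0067] n 1 row [ 0.0023 -0.0008  0.0067]
```

```bash
python3 -m jog '[[0.002,-0.0006,0.0065,0,0.0919],[0,0,0,0,0.05],[0,0,0,0,0.03],[0,0,0,0,0.01],[0,0,0,0,0.01],[0,0,0,0,0.01],[0,0,0,0,0.01],[0,0,0,0,0.01],[0,0,0,0,0.01],[0,0,0,0,0.01]]'>/dev/null;python3 st.py
```

```text
13.7 [0.5292 0.4533 0.0461] [ 0.92   0.57   1.864 -0.855  0.578  0.112] z [ 0.493 -0.033 -0.87 ] y [ 0.062  0.998 -0.003] tilt 29.6 [ 0.8 -0.1  0.9] 34.1 0.0
```

```bash
python3 -m jog '[[0,0,0,0,0],[0,0,0,0,0],[0,0,0,0,0],[0,0,0,0,0],[0,0,0,0,0],[0,0,0,0,0]]'>/dev/null;python3 st.py; python3 to.py 0 0 0.1
```

```text
14.2 [0.5291 0.4533 0.046 ] [ 0.92   0.57   1.864 -0.855  0.578  0.111] z [ 0.493 -0.033 -0.87 ] y [ 0.062  0.998 -0.003] tilt 29.59 [ 0.5  0.1 -1.7] 17.8 30.0
tool [-0.0494 -0.0003 -0.087 ] n 3 row [-0.0165 -0.0001 -0.029 ]
```

```bash
python3 -m jog '[[-0.0165,0,-0.029,0,0],[-0.0165,0,-0.029,0,0],[-0.0165,0,-0.029,0,0],[-0.0165,0,-0.029,0,0],[-0.0165,0,-0.029,0,0],[0,0,0,0,0],[0,0,0,0,0]]'>/dev/null;python3 st.py
python3 - <<'E'
from h import *
for f in ("top0","scene0"):
    d=np.load(f+".npz"); W=d["W"].reshape(-1,3); rz=d["range_z"].ravel()>0
    def edge(zlo,zhi,x0,x1,off):
        m=rz&(W[:,2]>zlo)&(W[:,2]<zhi)&(W[:,0]>x0)&(W[:,0]<x1)&(W[:,1]>-.13)&(W[:,1]<.17); p=W[m]
        b=np.round(p[:,1]/.01); E=np.array([[p[b==k,0].min(),p[b==k,1].mean()] for k in np.unique(b) if (b==k).sum()>2])
        a=np.polyfit(E[:,1],E[:,0],1); r=E[:,0]-np.polyval(a,E[:,1]); E=E[abs(r-np.median(r))<.005]; a=np.polyfit(E[:,1],E[:,0],1); yaw=-np.arctan(a[0])
        print(f,"x at y=.02:",np.polyval(a,.02).round(4),"yaw",np.degrees(yaw).round(2),"-> centre x",(np.polyval(a,.02)+off*np.cos(yaw)).round(4),len(E))
    edge(.074,.088,.56,.66,.068); edge(.29,.34,.6,.72,.016)
    m=rz&(W[:,2]>.064)&(W[:,2]<.09)&(W[:,0]>.575)&(W[:,0]<.66)&(abs(W[:,1])<.27); p=W[m]; yw=np.radians(-3.8); yy=-p[:,0]*np.sin(yw)+p[:,1]*np.cos(yw); h=np.histogram(yy,bins=np.arange(-.2,.31,.01)); 
    print("y' range",np.percentile(yy,[.3,99.7]), yy.min(),yy.max())
d=np.load("top0.npz"); W=d["W"]; im=d["image"]
m=(im.min(2)>120)&(W[...,2]>.07)&(W[...,2]<.09)&(W[...,0]>.60)
n,_,st,ce=cv2.connectedComponentsWithStats(m.astype(np.uint8))
for i in range(1,n):
    if 4<st[i,4]<120: q=W[_==i]; print("shard?",ce[i].round(1),st[i,4],q.mean(0).round(3))
E
```

```text
14.7833 [0.5299 0.4546 0.2152] [ 0.921  0.338  1.768 -0.597  0.823 -0.221] z [ 0.495 -0.031 -0.868] y [0.062 0.998 0.   ] tilt 29.72 [-0.2 -0.1 -1.7] 17.7 30.0
top0 x at y=.02: 0.5945 yaw -3.64 -> centre x 0.6623 31
top0 x at y=.02: 0.6458 yaw -3.75 -> centre x 0.6618 31
y' range [-0.11664444  0.24114428] -0.11768741539967598 0.24202437591140558
scene0 x at y=.02: 0.5958 yaw -3.9 -> centre x 0.6636 30
scene0 x at y=.02: 0.6467 yaw -4.01 -> centre x 0.6626 31
y' range [-0.12098171  0.23849012] -0.12243895998044313 0.23932937662642237
shard? [443.2 147.8] 12 [ 0.71  -0.606  0.08 ]
shard? [416.1 157.2] 9 [ 0.674 -0.503  0.081]
shard? [424.8 156.2] 8 [ 0.678 -0.536  0.08 ]
shard? [414.3 164.4] 12 [ 0.647 -0.495  0.08 ]
shard? [430.8 163.8] 8 [ 0.65  -0.555  0.08 ]
shard? [438.7 164.2] 6 [ 0.647 -0.583  0.082]
shard? [270.1 171.6] 8 [0.623 0.029 0.077]
shard? [226.6 175.4] 12 [0.609 0.185 0.08 ]
shard? [243.6 176.4] 12 [0.605 0.124 0.08 ]
shard? [259.6 177.1] 8 [0.603 0.067 0.08 ]
```

```bash
python3 to.py .5136 -.09 .165 abs
python3 - <<'E'
import numpy as np
W=np.load("top0.npz")["W"]; yw=np.radians(-3.8); R=np.array([[np.cos(yw),-np.sin(yw)],[np.sin(yw),np.cos(yw)]])
for u,v in ((256,159),(270,170),(282,152),(297,159)): p=W[v,u]; print(p.round(3),((p[:2]-[.6625,.016])@R).round(3))
E
```

```text
tool [ 0.0095 -0.5446  0.0522] n 14 row [ 0.0007 -0.0389  0.0037]
[0.669 0.08  0.083] [0.002 0.064]
[0.629 0.03  0.08 ] [-0.035  0.011]
[ 0.695 -0.015  0.082] [ 0.035 -0.029]
[ 0.669 -0.069  0.082] [ 0.012 -0.084]
```

```bash
python3 -m jog '[[0.0006,-0.0395,0.0037,0,0],[0.0006,-0.0395,0.0037,0,0],[0.0006,-0.0395,0.0037,0,0],[0.0006,-0.0395,0.0037,0,0],[0.0006,-0.0395,0.0037,0,0],[0.0006,-0.0395,0.0037,0,0],[0.0006,-0.0395,0.0037,0,0]]' >/dev/null
python3 -m jog '[[0.0006,-0.0395,0.0037,0,0],[0.0006,-0.0395,0.0037,0,0],[0.0006,-0.0395,0.0037,0,0],[0.0006,-0.0395,0.0037,0,0],[0.0006,-0.0395,0.0037,0,0],[0.0006,-0.0395,0.0037,0,0],[0.0006,-0.0395,0.0037,0,0],[0,0,0,0,0],[0,0,0,0,0]]' >/dev/null
python3 st.py; python3 to.py .513 -.103 .165 abs;  python3 - <<'E'
from h import *
c=camera("top"); np.savez("top1.npz",W=cloud(c),**c); a=c["image"][110:240,200:370]
from scipy.spatial.transform import Rotation as R
s=observe(); d=camera("wrist"); np.savez("w2.npz",p=s["eef_pos"],q=s["orientation"],**d)
cv2.imwrite("pics/t1w2.png",np.vstack([cv2.resize(d["image"],(440,330)),cv2.resize(a,(340,260))[:, :].repeat(1,1) if 0 else cv2.resize(a,(440,260))])[:,:,::-1])
E
```

```text
16.1167 [ 0.5129 -0.0552  0.1661] [-0.132  0.038  2.287  0.103  0.312 -1.728] z [ 0.484 -0.032 -0.874] y [ 0.065  0.998 -0.001] tilt 29.02 [-0.9  0.6 -1.5] 17.7 30.0
tool [-0.0023 -0.0477  0.0026] n 2 row [-0.0011 -0.0238  0.0013]
```

View pics/t1w2.png

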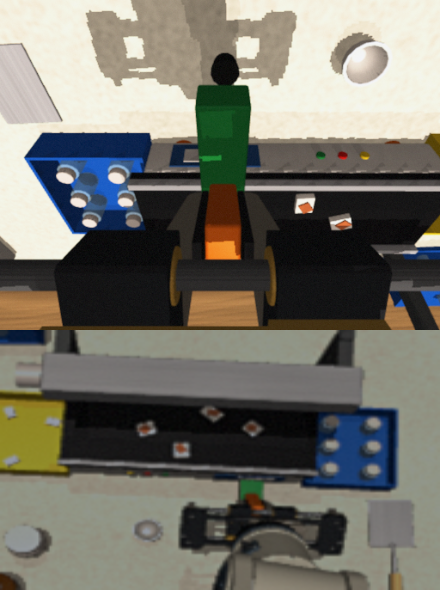

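The scraper is held square to the lane, with the blade at (222,130) in the wrist picture and the shards still in place. I'll refine the blade pose and the lip position from this close view.

```bash
cat > wm.py <<'E'
import sys
from h import *
from scipy.spatial.transform import Rotation as R
d=np.load(sys.argv[1]); M=R.from_quat(d["q"]).as_matrix(); z=d["range_z"]; v,u=np.mgrid[:384,:512]; K=d["K"]
P=np.stack([(u-K[0,2])/K[0,0]*z,(v-K[1,2])/K[1,1]*z,z],-1)
W=(P@d["mount"][:3,:3].T+d["mount"][:3,3])@M.T+d["p"]
h=cv2.cvtColor(d["image"],cv2.COLOR_RGB2HSV)
g=(z>0)&(h[...,0]>35)&(h[...,0]<90)&(h[...,1]>80)&(abs(W-d["p"]).max(-1)<.08)
q=W[g]; zz=q[:,2]; top=q[zz>np.median(zz)-.006]
A=np.c_[top[:,:2]-d["p"][:2],np.ones(len(top))]; co=np.linalg.lstsq(A,top[:,2],rcond=None)[0]; print("blade top plane slope",co.round(3),"z med",np.median(top[:,2]),len(top))
print("blade rect",cv2.minAreaRect(top[:,:2].astype(np.float32)))
m=(z>0)&(W[...,2]>.074)&(W[...,2]<.088)&(W[...,0]>.57)&(W[...,0]<.63)&(W[...,1]>-.14)&(W[...,1]<.17)&~g&(h[...,1]<60)
p=W[m]; b=np.round(p[:,1]/.01)
for f in (np.min,):
    E=np.array([[f(p[b==k,0]),p[b==k,1].mean()] for k in np.unique(b) if (b==k).sum()>5]); a=np.polyfit(E[:,1],E[:,0],1); r=E[:,0]-np.polyval(a,E[:,1]); E=E[abs(r-np.median(r))<.003]; a=np.polyfit(E[:,1],E[:,0],1)
    print("lip outer x at y=-.1,.02:",np.polyval(a,[-.1,.02]).round(4),"yaw",-np.degrees(np.arctan(a[0])),len(E))
p=W[(z>0)&(W[...,2]>.06)&(W[...,2]<.0735)&(W[...,0]>.6)&(W[...,0]<.65)&(abs(W[...,1])<.12)]; print("deck z",np.median(p[:,2]),len(p))
E
python3 wm.py w2.npz
```

```text
blade top plane slope [-0.52   0.282  0.135] z med 0.14879889736158358 6368
blade rect ((0.477224737405777, -0.05009661242365837), (0.07737382501363754, 0.08805815130472183), 89.93148803710938)
lip outer x at y=-.1,.02: [0.5855 0.5933] yaw -3.7178124587133454 28
deck z 0.07013867495840728 3376
```

```bash
python3 -m jog '[[0,-0.024,0,0,0],[0,-0.024,0,0,0],[0.0055,0,0.01,0,0],[0.0055,0,0.01,0,0],[0.005,0,0.01,0,0],[0,0,0,0,0],[0,0,0,0,0]]' >/dev/null
python3 st.py; python3 to.py .6616 -.1128 .132 abs
```

```text
16.8 [ 0.5119 -0.1004  0.1334] [-0.264  0.12   2.304  0.427  0.24  -2.167] z [ 0.486 -0.03  -0.874] y [ 0.059  0.998 -0.001] tilt 29.12 [ 0.5  0.1 -1.2] 18.0 30.0
tool [-0.1306 -0.0035  0.0743] n 4 row [-0.0326 -0.0009  0.0186]
```

```bash
python3 -m jog '[[-0.0218,-0.0006,0.0124,0,0],[-0.0218,-0.0006,0.0124,0,0],[-0.0218,-0.0006,0.0124,0,0],[0,0,0,0,0],[0,0,0,0,0]]' >/dev/null
python3 st.py; python3 to.py .6616 -.1128 .132 abs
```

```text
17.2167 [ 0.5886 -0.1074  0.1344] [-0.233  0.227  2.159  0.323  0.264 -2.036] z [ 0.488 -0.031 -0.872] y [ 0.059  0.998 -0.002] tilt 29.3 [-0.8  0.4 -1.5] 17.6 30.0
tool [-0.0626 -0.0011  0.0379] n 2 row [-0.0313 -0.0006  0.0189]
```

```bash
python3 -m jog '[[-0.0215,-0.0004,0.0122,0,0],[-0.0205,-0.0004,0.0122,0,0],[-0.0205,-0.0004,0.0122,0,0],[0,0,0,0,0],[0,0,0,0,0]]' >/dev/null
python3 st.py; python3 to.py .6616 -.1128 .132 abs
python3 - <<'E'
from h import *
s=observe(); d=camera("wrist"); np.savez("w3.npz",p=s["eef_pos"],q=s["orientation"],**d); t=camera("scene")
cv2.imwrite("pics/w3.png",np.hstack([cv2.resize(d["image"],(480,360)),cv2.resize(t["image"][140:300,250:350],(225,360))])[:,:,::-1])
E
python3 wm.py w3.npz
```

```text
17.6333 [ 0.6592 -0.113   0.1323] [-0.211  0.325  2.017  0.244  0.303 -1.937] z [ 0.487 -0.031 -0.873] y [ 0.06   0.998 -0.002] tilt 29.2 [-1.   0.2 -1.5] 17.9 30.0
tool [-0.0019  0.0004  0.0014] n 1 row [-0.0019  0.0004  0.0014]
blade top plane slope [-0.437  0.262  0.103] z med 0.11452942878265794 6325
blade rect ((0.6230068206787109, -0.10943172872066498), (0.07760190218687057, 0.08744291216135025), 89.9159927368164)
lip outer x at y=-.1,.02: [0.5858 0.5936] yaw -3.7525686740157522 15
deck z 0.07000509711312368 14297
```

View pics/w3.png

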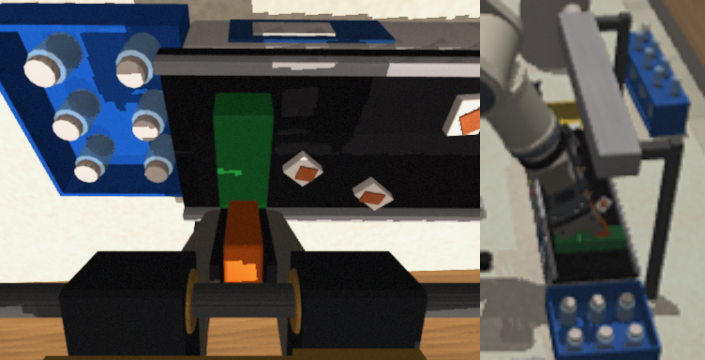

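```bash
python3 -m jog '[[-0.002,0.0002,0.0013,0,0],[0,0,0,0,0]]' >/dev/null
python3 st.py
cat >> wm.py <<'E'
gg=g&(u>200)&(u<300)&(v>90)&(v<225)&(h[...,2]>40); q=W[gg]; n,_=np.histogram(q[:,2],60); 
x=np.percentile(q[:,0],[1,3,50,99]); y=np.percentile(q[:,1],[1,99]); print("blade x",x,"y",y,"z",np.percentile(q[:,2],[1,50,99]),len(q))
E
python3 wm.py w3.npz | tail -1; python3 to.py 0 0 -.018
```

```text
17.9 [ 0.6613 -0.1135  0.1322] [-0.21   0.327  2.013  0.241  0.304 -1.933] z [ 0.487 -0.031 -0.873] y [ 0.061  0.998 -0.002] tilt 29.23 [-0.7 -0.2 -1.6] 17.9 30.0
blade x [0.59642935 0.59671958 0.61495512 0.66224188] y [-0.12788486 -0.09648734] z [0.09159793 0.11434272 0.11570108] 6911
tool [0.0088 0.     0.0157] n 1 row [0.0088 0.     0.0157]
```

```bash
python3 -m jog '[[0.0044,0,0.0078,0,0],[0.0039,0,0.007,0,0],[0.001,0,0.0017,0,0],[0,0,0,0,0],[0,0,0,0,0]]' >/dev/null
python3 st.py; python3 -m jog '[[0.0005,0,0.0009,0,0],[0,0,0,0,0]]' >/dev/null;  python3 st.py; python3 -m jog '[[0.0005,0,0.0009,0,0],[0,0,0,0,0]]' >/dev/null;  python3 st.py
```

```text
18.3167 [ 0.6614 -0.1136  0.1124] [-0.211  0.36   2.024  0.28   0.262 -1.973] z [ 0.487 -0.031 -0.873] y [ 0.061  0.998 -0.001] tilt 29.18 [-0.  -1.1 -1.3] 18.0 30.0
18.4833 [ 0.6617 -0.1137  0.112 ] [-0.211  0.361  2.025  0.282  0.26  -1.975] z [ 0.487 -0.031 -0.873] y [ 0.061  0.998 -0.002] tilt 29.23 [-1.5 -0.   0.1] 17.8 30.0
18.65 [ 0.6618 -0.1137  0.1119] [-0.211  0.361  2.025  0.284  0.258 -1.978] z [ 0.488 -0.031 -0.872] y [ 0.061  0.998 -0.002] tilt 29.29 [-10.6   1.2  12.8] 17.6 30.0
```

```bash
python3 to.py .00663 .09978 0; 
python3 -m jog '[[-0.0001,0.009,0,0,0],[-0.0001,0.009,0,0,0],[-0.0001,0.009,0,0,0],[-0.0001,0.009,0,0,0]]' >/dev/null;  python3 st.py
```

```text
tool [-0.0006  0.1     0.0001] n 3 row [-0.0002  0.0333  0.    ]
18.9833 [ 0.6653 -0.0779  0.1118] [-0.138  0.358  2.032  0.149  0.243 -1.784] z [ 0.489 -0.032 -0.872] y [ 0.061  0.998 -0.002] tilt 29.36 [-0.  -2.1  0.8] 17.7 30.0
```

```bash
python3 -m jog '[[0.0002,0.008,0.0004,0,0],[0,0.009,0.0001,0,0],[0,0.009,0,0,0],[0,0.009,0,0,0],[0,0.009,0,0,0]]' >/dev/null;  python3 st.py
```

```text
19.4 [ 0.6687 -0.034   0.1118] [-0.049  0.357  2.034 -0.032  0.237 -1.53 ] z [ 0.49  -0.032 -0.871] y [ 0.061  0.998 -0.002] tilt 29.44 [-0.2 -7.9  5.8] 17.8 30.0
```

```bash
python3 -m jog '[[0.0002,0.009,-0.0001,0,0],[0.0002,0.009,-0.0001,0,0],[0.0002,0.009,-0.0001,0,0],[0.0002,0.009,-0.0001,0,0],[0.0002,0.009,-0.0001,0,0],[0.0002,0.009,-0.0001,0,0],[0.0002,0.009,-0.0001,0,0],[0.0002,0.009,-0.0001,0,0]]' >/dev/null;  python3 st.py
```

```text
20.0667 [0.6713 0.0381 0.1118] [ 0.096  0.363  2.024 -0.311  0.258 -1.133] z [ 0.49  -0.031 -0.871] y [ 0.061  0.998 -0.002] tilt 29.42 [-1.3 -4.7  8.6] 17.7 30.0
```

```bash
python3 -m jog '[[0,0.009,0,0,0],[0,0.009,0,0,0],[0,0.009,0,0,0],[0,0.009,0,0,0],[0,0.009,0,0,0],[0,0.009,0,0,0],[0,0.009,0,0,0],[0,0.009,0,0,0],[0,0.009,0,0,0],[0,0.009,0,0,0]]' >/dev/null;  python3 st.py
python3 - <<'E'
from h import *
d=camera("wrist"); t=camera("top")
cv2.imwrite("pics/w4.png",np.hstack([cv2.resize(d["image"],(480,360)),cv2.resize(t["image"][110:220,190:300],(310,360))])[:,:,::-1])
E
```

```text
20.9 [0.6766 0.1276 0.1118] [ 0.268  0.39   1.978 -0.524  0.326 -0.781] z [ 0.49  -0.032 -0.871] y [ 0.061  0.998 -0.002] tilt 29.38 [ -2.2 -17.9  20. ] 17.9 29.9
```

View pics/w4.png

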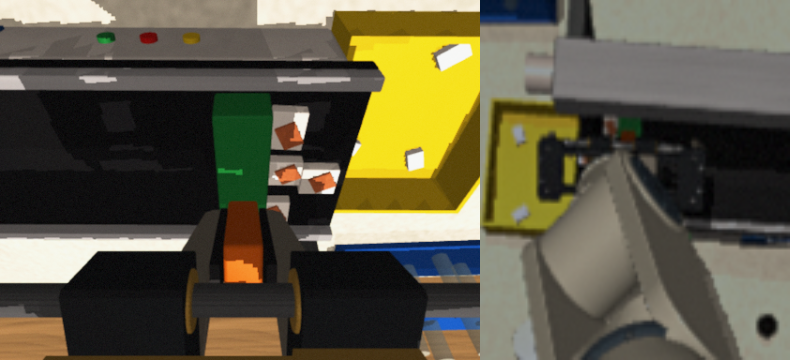

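All four shards are ahead of the blade, at (290,130), (287,175), (322,180) and (278,208), and the yellow tray is beyond the edge. I'll ease the pressure a little and finish the stroke.

```bash
python3 -m jog '[[-0.0002,0.008,-0.0003,0,0],[0,0.008,0,0,0],[0,0.008,0,0,0],[0,0.008,0,0,0]]' >/dev/null;  python3 st.py;python3 -m jog '[[0,0.008,0,0,0],[0,0.008,0,0,0],[0,0.008,0,0,0],[0,0.008,0,0,0],[0,0.002,0,0,0],[0,0,0,0,0],[0,0,0,0,0]]' >/dev/null;  python3 st.py
python3 - <<'E'
from h import *
d=camera("wrist"); t=camera("top")
cv2.imwrite("pics/w5.png",np.hstack([cv2.resize(d["image"],(480,360)),cv2.resize(t["image"][110:220,190:300],(310,360))])[:,:,::-1])
E
```

```text
21.3333 [0.6784 0.1598 0.1118] [ 0.325  0.404  1.954 -0.564  0.356 -0.695] z [ 0.489 -0.031 -0.872] y [ 0.061  0.998 -0.002] tilt 29.36 [-0.1 -4.9  5.6] 17.8 30.0
21.9167 [0.6805 0.1945 0.1118] [ 0.384  0.421  1.924 -0.593  0.387 -0.621] z [ 0.49  -0.03  -0.871] y [ 0.06   0.998 -0.001] tilt 29.39 [-1.6 -1.1  6.2] 17.9 30.0
```

View pics/w5.png

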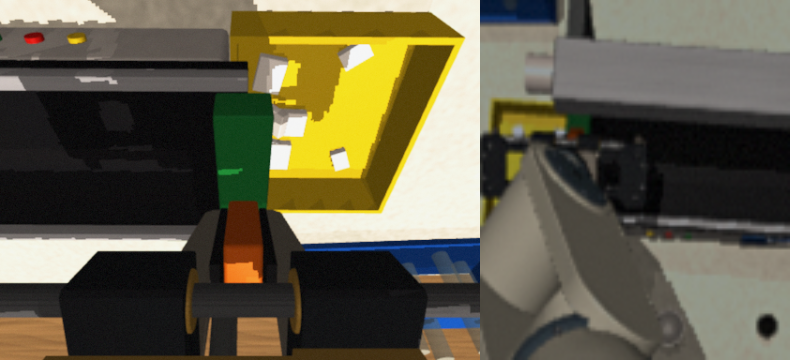

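The shards have dropped into the yellow tray, at (270,72), (290,120) and (280,155). I'll lift the blade, withdraw and check.

```bash
python3 to.py 0 0 .018; python3 to.py -.14 .0093 0;
python3 -m jog '[[-0.0044,0,-0.0078,0,0],[-0.0044,0,-0.0078,0,0],[0.0305,0.0004,-0.0171,0,0],[0.0305,0.0004,-0.0171,0,0],[0.0305,0.0004,-0.0171,0,0],[0.0305,0.0004,-0.0171,0,0],[0,0,0,0,0],[0,0,0,0,0]]' >/dev/null;  python3 st.py; python3 to.py 0 0 .1
```

```text
tool [-0.0088 -0.     -0.0157] n 1 row [-0.0088 -0.     -0.0157]
tool [ 0.1222  0.0009 -0.0689] n 4 row [ 0.0306  0.0002 -0.0172]
22.6833 [0.5385 0.2043 0.1287] [ 0.531  0.234  2.167 -0.755  0.41  -0.331] z [ 0.487 -0.03  -0.873] y [ 0.059  0.998 -0.002] tilt 29.23 [ 0.1  1.5 -0.9] 18.1 30.0
tool [-0.0488 -0.0002 -0.0873] n 3 row [-0.0163 -0.0001 -0.0291]
```

```bash
python3 -m jog '[[-0.0165,0,-0.029,0,0],[-0.0165,0,-0.029,0,0],[0,0,0,0,0]]' >/dev/null;  python3 to.py .5236 .4515 .17 abs
python3 - <<'E'
from h import *
from scipy.spatial.transform import Rotation as R
c=camera("top"); W=cloud(c); im=c["image"]
cv2.imwrite("pics/t6.png",cv2.resize(im[120:215,180:370],(760,380),interpolation=cv2.INTER_CUBIC)[:,:,::-1])
yw=np.radians(-3.8); Rm=np.array([[np.cos(yw),-np.sin(yw)],[np.sin(yw),np.cos(yw)]])
L=(W[...,:2]-[.6615,.016])@Rm
hs=cv2.cvtColor(im,cv2.COLOR_RGB2HSV)
m=((hs[...,1]<90)&(hs[...,2]>90)&(abs(L[...,0])<.075)&(L[...,1]>.165)&(L[...,1]<.31)&(W[...,2]<.2))
n,l,st,ce=cv2.connectedComponentsWithStats(m.astype(np.uint8))
for i in range(1,n): print(ce[i].round(0),st[i,4],L[l==i].mean(0).round(3),"z",W[l==i][:,2].max().round(3))
E
```

```text
tool [0.0473 0.2432 0.0112] n 7 row [0.0068 0.0347 0.0016]
[203. 151.] 21 [0.046 0.267] z 0.014
[219. 153.] 49 [0.038 0.208] z 0.017
[217. 162.] 56 [0.003 0.212] z 0.027
[220. 171.] 28 [-0.031  0.199] z 0.02
[204. 175.] 20 [-0.049  0.257] z 0.014
[225. 176.] 6 [-0.064  0.171] z 0.083
[191. 180.] 6 [-0.072  0.306] z 0.02
[199. 182.] 1 [-0.075  0.275] z -0.005
[202. 182.] 1 [-0.075  0.263] z -0.001
[223. 183.] 1 [-0.075  0.183] z 0.003
```

View pics/t6.png

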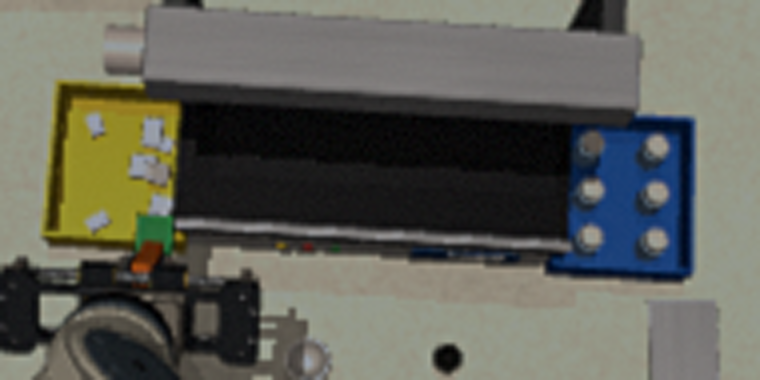

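The deck is empty and the yellow tray holds all the pieces, in the cluster at (140–165,130–205) plus the old ones, with the highest at 27 mm. Now back to the mat.

```bash
python3 -m jog '[[0.0068,0.0347,0.0016,0,0],[0.0068,0.0347,0.0016,0,0],[0.0068,0.0347,0.0016,0,0],[0.0068,0.0347,0.0016,0,0],[0.0068,0.0347,0.0016,0,0],[0.0068,0.0347,0.0016,0,0],[0.0068,0.0347,0.0016,0,0],[0,0,0,0,0],[0,0,0,0,0]]' >/dev/null; python3 st.py;  python3 to.py .5236 .4515 .055 abs
```

```text
23.7333 [0.5188 0.45   0.1598] [ 0.928  0.392  1.828 -0.653  0.737 -0.134] z [ 0.487 -0.031 -0.873] y [ 0.059  0.998 -0.003] tilt 29.19 [-0.6 -0.6 -2.5] 17.7 30.0
tool [0.047  0.0021 0.0938] n 3 row [0.0157 0.0007 0.0313]
```

```bash
python3 -m jog '[[0.0118,0.0005,0.0235,0,0],[0.0118,0.0005,0.0235,0,0],[0.0118,0.0005,0.0235,0,0],[0.0118,0.0005,0.0235,0,0],[0,0,0,0,0],[0,0,0,0,0]]' >/dev/null; python3 st.py; python3 -m jog '[[0.0019,0,0.0035,0,0],[0.0016,0,0.003,0,0],[0,0,0,0,0],[0,0,0,0,0]]' >/dev/null; python3 st.py
```

```text
24.2333 [0.5236 0.4479 0.0552] [ 0.919  0.547  1.874 -0.825  0.587  0.079] z [ 0.486 -0.035 -0.874] y [ 0.062  0.998 -0.005] tilt 29.13 [-0.   1.1 -1. ] 18.2 30.0
24.5667 [0.5243 0.4505 0.0505] [ 0.921  0.556  1.874 -0.842  0.577  0.099] z [ 0.488 -0.03  -0.872] y [ 0.061  0.998 -0.001] tilt 29.29 [-0.3  0.  -1. ] 18.1 30.0
```

```bash
python3 -m jog '[[0.0016,0,0.003,0,0],[0,0,0,0,0],[0,0,0,0,0]]' >/dev/null; python3 st.py; python3 -m jog '[[0.0005,0,0.0009,0,0],[0,0,0,0,0]]' >/dev/null; python3 st.py
```

```text
24.8167 [0.524  0.4501 0.0461] [ 0.921  0.563  1.875 -0.849  0.573  0.108] z [ 0.488 -0.031 -0.873] y [ 0.061  0.998 -0.002] tilt 29.25 [-0.2 -0.6 -1.4] 17.8 30.0
24.9833 [0.524  0.4503 0.0459] [ 0.921  0.563  1.875 -0.851  0.573  0.111] z [ 0.488 -0.031 -0.872] y [ 0.061  0.998 -0.002] tilt 29.3 [-5.8 -1.9  8.9] 17.8 30.0
```

Contact with the mat at the expected height. I'll release, and back out along the handle.

```bash
python3 -m jog '[[0,0,0,0,0.03],[0,0,0,0,0.05],[0,0,0,0,0.07],[0,0,0,0,0.08],[0,0,0,0,0.08],[0,0,0,0,0.08],[0,0,0,0,0.08],[0,0,0,0,0.08],[0,0,0,0,0.08],[0,0,0,0,0.08]]' >/dev/null; python3 st.py
python3 -m jog '[[0,0,-0.01,0,0.08],[0,0,-0.02,0,0.08],[0,0,-0.03,0,0.08],[0,0,-0.035,0,0.08],[0,0,-0.035,0,0.08],[0,0,-0.03,0,0.08],[0,0,0,0,0.08],[0,0,0,0,0.08],[0,0,0,0,0.08]]' >/dev/null; python3 st.py
python3 - <<'E'
from h import *
from scipy.spatial.transform import Rotation as R
s=observe(); c=camera("wrist"); save(c,"w7",1.0)
M=R.from_quat(s["orientation"]).as_matrix(); z=c["range_z"]; v,u=np.mgrid[:384,:512]; K=c["K"]
P=np.stack([(u-K[0,2])/K[0,0]*z,(v-K[1,2])/K[1,1]*z,z],-1)
W=(P@c["mount"][:3,:3].T+c["mount"][:3,3])@M.T+s["eef_pos"]
h=cv2.cvtColor(c["image"],cv2.COLOR_RGB2HSV)
near=(z>0)&(abs(W[...,0]-.52)<.075)&(abs(W[...,1]-.453)<.065)
g=near&(h[...,0]>35)&(h[...,0]<90)&(h[...,1]>80)&(W[...,2]>.022)&(W[...,2]<.036)
print("blade",cv2.minAreaRect(W[g][:,:2].astype(np.float32)),np.percentile(W[g][:,2],[5,50,95]))
E
```

```text
25.8167 [0.524  0.4501 0.0449] [ 0.921  0.565  1.875 -0.851  0.572  0.111] z [ 0.488 -0.031 -0.873] y [ 0.061  0.998 -0.002] tilt 29.24 [-0.2  0.8 -0.3] 79.7 0.0
26.5667 [0.4458 0.455  0.1846] [ 1.042  0.309  1.888 -0.646  0.811 -0.046] z [ 0.488 -0.031 -0.873] y [ 0.06   0.998 -0.002] tilt 29.24 [ 0.1  0.2 -0.5] 80.0 0.0
blade ((0.5152059197425842, 0.4502255320549011), (0.03002326563000679, 0.10740215331315994), 86.40861511230469) [0.02655105 0.02799997 0.02906834]
```

View pics/w7.png

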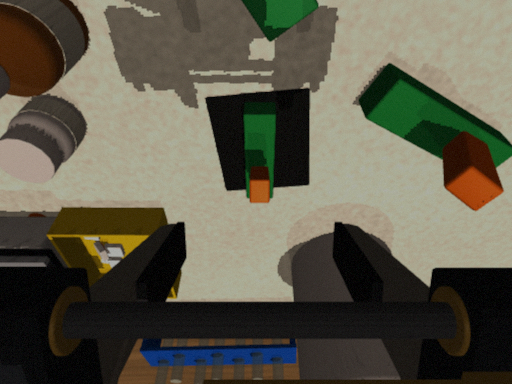

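The scraper stands flat on its mat at (260,150), 2–3 mm from the centre with the blade top at 28 mm. The gripper is open and clear of it.

```bash
python3 -c "
from bench import hand_in
print(hand_in())"
```

```text
the job is handed in; nothing more can be done
None
```

I scraped all four shards off the deck into the yellow waste tray and stood the scraper back on the middle of its mat, released. I handed the job in at about 27 s of the 72 s allowed; no verdict was shown.

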